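# Move the cast moulds from the draining rack to the wire rack in casting order

## Robot

A 7-joint arm with a two-finger parallel gripper is mounted at the origin on a cart in front of the work surface, level with it; the furniture and walls round the work are solid. World frame = base frame: x ahead of the robot, y to its left, z up, the work surface at z = 0. Lengths are in m, angles in rad, forces in N, time in s.
With the tool pointing down it reaches from about 0.425 to 0.925 m from the base axis. Payload 6.8 kg.
Tool frame: the origin (TCP) lies on the centre line of the jaws, within the pads' length; the fingertips stand 25 mm ahead of it and the grasp point (between the pads) lies 6 mm ahead of it; z points along the fingers, y is the line along which they close (so a half turn about z gives the same grasp; the last joint's range is limited). The gripper opens to 85 mm and grips with 20 to 120 N. Pads are 22 mm wide; open, the fingers measure 114 mm over their backs; the gripper's body (76 mm by 85 mm) begins 54 mm behind the grasp point. The pads swing forward as they close: fully open they stand 13 mm farther back than shut.
Start: joints at [1.167, 0.477, 0.022, 1.555, -0.011, 1.109, -0.083], TCP at [0.197, -0.646, 0.256] pointing down, gripper open.
Joint ranges: [-2.96, 2.96], [-0.34, 2.1], [-1.41, 1.46], [0.24, 2.44], [-1.37, 4.51], [0.17, 1.92], [-2.96, 2.96]. Speed limits (rad/s): [2.39, 2.39, 3.14, 3.14, 3.14, 3.14, 3.14].

## Interface

Orientations are given as a rotation vector (axis times angle).
In Python, from bench import telemetry, grab_frame, job gives the robot as it stands.
- The arm moves only by the tool apply_moves, never from a script. Its argument "rows" is a list of rows, each a list of 2 entries, a list of its own where there are three numbers: the shift along the tool's x, y, z each as a share of 250 mm, from -1 to 1, then the turn, a rotation vector about the tool's x, y, z each as a share of pi rad, from -1 to 1. A call has 1 to 10 rows; each row is the pose to reach, as a shift and turn from the pose commanded when the call began, along the tool's axes at that moment, turning the shorter way round; what a row does not reach only later rows make up. A row lasts 1/8 s, in which the tool goes at most 62.5 mm and 10.7 degrees, less where a joint would pass 70% of its speed; a pose out of reach is approached as far as the arm can. A call with a number of a shift or a turn outside -1 to 1 is refused whole. A call with a gripper value outside its range is refused whole. "jaw" is the gripper's target within -1 to 1 (fully open at 1, half-way at 0, shut at -1), set as the call begins (left out, the last holds). The fingers move at their own pace and stop on an object; "newtons" is the grip in N (left out, the last holds). Time passes only in rows, so rows that repeat a pose let the fingers close. It gives the time, the measured TCP pose, the force, the opening and the grip force at its end, in the units of the state.
- telemetry.get_obs(): the state, without advancing time (a new reading comes with each control period).
- grab_frame(name): name is "scene" or "side" or "wrist"; returns a dict with "frame" (480x640x3 uint8, red, green, blue), "vertical_fov" (degrees; the focal length in pixels is half the picture's height over the tangent of half this angle, whatever the lens; pixels are square), "cx", "cy" (the principal point, pixels), "origin" and "attitude" of the camera in the world. Camera axes: x right, y up, looking along -z (the intrinsics and any distortion apply to the point x, -y, -z); pixel columns grow to the right and rows downward; lengths in m; the calibration is good to about 2 mm. The wrist camera is an equidistant fisheye: a pixel r from the principal point sees the ray r / f radians off the axis. A picture is of the moment at which its call begins. There is no depth.
- job.hand_in(): hands the job in; it is judged then, once.
The state is a dict: "clock": time; "joints": joint angles; "qvel": joint speeds; "tau": joint torques, N m; "tcp_pos": TCP position; "orientation": TCP orientation; "contact_force": force on the tool from outside, world axes, zero at the start; "moment": the same for the moment, N m; "grip_width": finger opening in m; "gripper_force": force on a finger pad.
Only numpy, scipy, OpenCV 4.12 (cv2) and the standard library are available. Lean on these libraries where they do the work, as an engineer would, in place of code of your own. Each camera call takes 0.05 s, during which the arm holds its last target. There are 200 camera calls.

## Task

The four chocolate moulds standing on edge in the draining rack were cast from left to right (seen from the robot) and have drained and set. Move them one by one to the wire rack, set gently down one to a slot, upright, centred front to back and resting on the rails, in the same left-to-right order as they stand now, so that they are turned out later in the order they were cast.

Things in the scene. Friction and masses are not known exactly. Their poses are not given: they have to be found in the camera images.
- mould_tablet: white chocolate mould standing on edge, 96 mm long (the four are 96, 122, 148, 174), 22 mm thick, 110 mm high, a rigid block; one broad face holds six upright rectangular cavities, two rows of three of brown chocolate; the upper 35 mm are plain, to grip across the 22 mm. Origin: centre of its lower edge; x along its length, y across its thickness, z up. About 0.12 kg
- mould_bars: white chocolate mould standing on edge, 122 mm long (the four are 96, 122, 148, 174), 22 mm thick, 110 mm high, a rigid block; one broad face holds three long level bar-shaped cavities of brown chocolate; the upper 35 mm are plain, to grip across the 22 mm. Origin: centre of its lower edge; x along its length, y across its thickness, z up. About 0.16 kg
- mould_rounds: white chocolate mould standing on edge, 148 mm long (the four are 96, 122, 148, 174), 22 mm thick, 110 mm high, a rigid block; one broad face holds eight round cavities, two rows of four of brown chocolate; the upper 35 mm are plain, to grip across the 22 mm. Origin: centre of its lower edge; x along its length, y across its thickness, z up. About 0.20 kg
- mould_squares: white chocolate mould standing on edge, 174 mm long (the four are 96, 122, 148, 174), 22 mm thick, 110 mm high, a rigid block; one broad face holds eighteen small square cavities, three rows of six of brown chocolate; the upper 35 mm are plain, to grip across the 22 mm. Origin: centre of its lower edge; x along its length, y across its thickness, z up. About 0.24 kg
- cradle_tablet: grey plastic cradle, fixed on the draining rack's rails, in which the 96 mm mould stands at the start; the four look alike. Groove 28 mm wide, 70 mm long along x, walls 38 mm high. Origin: centre of the groove's floor, 28 mm above the worktop; y across the groove, along the row
- cradle_bars: grey plastic cradle, fixed on the draining rack's rails, in which the 122 mm mould stands at the start; the four look alike. Groove 28 mm wide, 70 mm long along x, walls 38 mm high. Origin: centre of the groove's floor, 28 mm above the worktop; y across the groove, along the row
- cradle_rounds: grey plastic cradle, fixed on the draining rack's rails, in which the 148 mm mould stands at the start; the four look alike. Groove 28 mm wide, 70 mm long along x, walls 38 mm high. Origin: centre of the groove's floor, 28 mm above the worktop; y across the groove, along the row
- cradle_squares: grey plastic cradle, fixed on the draining rack's rails, in which the 174 mm mould stands at the start; the four look alike. Groove 28 mm wide, 70 mm long along x, walls 38 mm high. Origin: centre of the groove's floor, 28 mm above the worktop; y across the groove, along the row
- drain_rack: draining rack, fixed, to the left or right: two steel rails along its y over an aluminium drip pan (150 x 340 mm) with brown drips; carries the cradles in a row along its y, about 70 mm apart (40 to 48 mm free between moulds). Origin: centre of its underside, on the worktop; y points to the robot's left within 15 degrees
- wire_rack: empty rack of bent steel wire hoops, fixed, no pan. Slot centres at y = 105, 35, -35, -105 mm (x = 0), 30 mm wide, flared to 47 at the hoop tops 76 mm above the worktop. A mould stands along x on two rails at x = -30 and 30 mm, tops 28 mm above the worktop. Origin: centre of underside, on the worktop; y points to the robot's left within 15 degrees
Not all that is in view belongs to the job. Leave any purple look-alike of the mould_bars alone.

How it is judged:
At the end, for the whole second after the job is handed in: Each mould stands released and still in the wire-rack slot with its cradle's place in the row: within 12 mm along the row, 15 mm front to back, lower edge within 7 mm of the rails, upright within 0.2 rad, along the slot within 0.17 rad (((y of cradle_tablet in the frame of drain_rack between 0.085 and 0.125 m and y of mould_tablet in the frame of wire_rack between 0.093 and 0.117 m) or (y of cradle_tablet in the frame of drain_rack between 0.015 and 0.055 m and y of mould_tablet in the frame of wire_rack between 0.023 and 0.047 m) or (y of cradle_tablet in the frame of drain_rack between -0.055 and -0.015 m and y of mould_tablet in the frame of wire_rack between -0.047 and -0.023 m) or (y of cradle_tablet in the frame of drain_rack between -0.125 and -0.085 m and y of mould_tablet in the frame of wire_rack between -0.117 and -0.093 m)) and x of mould_tablet in the frame of wire_rack between -0.015 and 0.015 m and z of mould_tablet in the frame of wire_rack between 0.021 and 0.035 m and angle between each of mould_tablet, mould_bars, mould_rounds, mould_squares's own z axis and vertical below 0.2 rad and angle between the x axis of each of mould_tablet, mould_bars, mould_rounds, mould_squares and the x axis of wire_rack, either way round below 0.17 rad and linear speed of each of mould_tablet, mould_bars, mould_rounds, mould_squares below 0.02 m/s and contact force between each of mould_tablet, mould_bars, mould_rounds, mould_squares and the fingers below 0.1 N and ((y of cradle_bars in the frame of drain_rack between 0.085 and 0.125 m and y of mould_bars in the frame of wire_rack between 0.093 and 0.117 m) or (y of cradle_bars in the frame of drain_rack between 0.015 and 0.055 m and y of mould_bars in the frame of wire_rack between 0.023 and 0.047 m) or (y of cradle_bars in the frame of drain_rack between -0.055 and -0.015 m and y of mould_bars in the frame of wire_rack between -0.047 and -0.023 m) or (y of cradle_bars in the frame of drain_rack between -0.125 and -0.085 m and y of mould_bars in the frame of wire_rack between -0.117 and -0.093 m)) and x of mould_bars in the frame of wire_rack between -0.015 and 0.015 m and z of mould_bars in the frame of wire_rack between 0.021 and 0.035 m and ((y of cradle_rounds in the frame of drain_rack between 0.085 and 0.125 m and y of mould_rounds in the frame of wire_rack between 0.093 and 0.117 m) or (y of cradle_rounds in the frame of drain_rack between 0.015 and 0.055 m and y of mould_rounds in the frame of wire_rack between 0.023 and 0.047 m) or (y of cradle_rounds in the frame of drain_rack between -0.055 and -0.015 m and y of mould_rounds in the frame of wire_rack between -0.047 and -0.023 m) or (y of cradle_rounds in the frame of drain_rack between -0.125 and -0.085 m and y of mould_rounds in the frame of wire_rack between -0.117 and -0.093 m)) and x of mould_rounds in the frame of wire_rack between -0.015 and 0.015 m and z of mould_rounds in the frame of wire_rack between 0.021 and 0.035 m and ((y of cradle_squares in the frame of drain_rack between 0.085 and 0.125 m and y of mould_squares in the frame of wire_rack between 0.093 and 0.117 m) or (y of cradle_squares in the frame of drain_rack between 0.015 and 0.055 m and y of mould_squares in the frame of wire_rack between 0.023 and 0.047 m) or (y of cradle_squares in the frame of drain_rack between -0.055 and -0.015 m and y of mould_squares in the frame of wire_rack between -0.047 and -0.023 m) or (y of cradle_squares in the frame of drain_rack between -0.125 and -0.085 m and y of mould_squares in the frame of wire_rack between -0.117 and -0.093 m)) and x of mould_squares in the frame of wire_rack between -0.015 and 0.015 m and z of mould_squares in the frame of wire_rack between 0.021 and 0.035 m); the robot touches nothing.
It fails at once if the 96 mm mould is dropped or knocked over (faster than 0.45 m/s with the fingers off it, a fall of some 10 mm) (contact force between mould_tablet and the fingers below 0.1 N and linear speed of mould_tablet above 0.45 m/s).
It fails at once if the 122 mm mould is dropped or knocked over (faster than 0.45 m/s with the fingers off it, a fall of some 10 mm) (contact force between mould_bars and the fingers below 0.1 N and linear speed of mould_bars above 0.45 m/s).
It fails at once if the 148 mm mould is dropped or knocked over (faster than 0.45 m/s with the fingers off it, a fall of some 10 mm) (contact force between mould_rounds and the fingers below 0.1 N and linear speed of mould_rounds above 0.45 m/s).
It fails at once if the 174 mm mould is dropped or knocked over (faster than 0.45 m/s with the fingers off it, a fall of some 10 mm) (contact force between mould_squares and the fingers below 0.1 N and linear speed of mould_squares above 0.45 m/s).
It also fails if it takes over 106 s, if anything falls off the work surface, if the arm or the gripper's body presses on something with over 40 N, if the wrist force passes 120 N, or if a joint passes its speed limit or range.

## Working session

There is one attempt and no reset: what is moved stays moved. The work goes in short steps, Python scripts to look and compute and a tool call to move; the robot and the scene stay as the last step left them, time stands still between calls to the robot, and variables do not carry over. Pictures are saved under pics/ and viewed, at most 14 in all, crops included, and the job is handed in when it is done.

Besides the shell and the picture viewer there is one more tool, called in YAML: its name, and indented under it one key for each argument. apply_moves: Moves the arm, as the interface text tells. Its arguments: {"type":"object","properties":{"rows":{"type":"array"},"jaw":{"type":"number"},"newtons":{"type":"number"}},"required":["rows"]}

```bash
mkdir -p pics; ls; cat > h.py <<'E'
import numpy as np, cv2
from bench import telemetry, grab_frame, job
from scipy.spatial.transform import Rotation as R
def rot(a):
    a=np.asarray(a,float)
    return a if a.shape==(3,3) else (R.from_rotvec(a).as_matrix() if a.size==3 else R.from_quat(a).as_matrix())
def ray(c,px,fish=False):
    f=240/np.tan(np.radians(c["vertical_fov"])/2)
    u,v=(px[0]-c["cx"]),(px[1]-c["cy"])
    if fish:
        r=np.hypot(u,v);t=r/f
        d=np.array([u/r*np.sin(t),-v/r*np.sin(t),-np.cos(t)])
    else: d=np.array([u/f,-v/f,-1])
    return np.array(c["origin"]),rot(c["attitude"])@d
def onz(c,px,z,fish=False):
    o,d=ray(c,px,fish); return o+d*(z-o[2])/d[2]
def save(n):
    c=grab_frame(n.split('_')[0]); cv2.imwrite(f"pics/{n}.png",c["frame"][:,:,::-1]); return c
E
python3 - <<'E'
from h import *
import pickle
C={}
for n in("scene","side","wrist"):
    c=save(n); C[n]=c; print(n,{k:v for k,v in c.items() if k!="frame"})
pickle.dump(C,open("c0.pkl","wb"))
print(telemetry.get_obs())
E
```

```text
pics
scene {'vertical_fov': 57.71819523523999, 'cx': 325.60078687565147, 'cy': 248.1953412005632, 'origin': array([0.14602063, 0.47216685, 0.72230316]), 'attitude': array([ 0.33571056, -0.88924   , -2.22045367])}
side {'vertical_fov': 54.51203601415086, 'cx': 329.5236724674931, 'cy': 244.95745961652702, 'origin': array([0.62738984, 0.81648999, 0.63236475]), 'attitude': array([0.0098072 , 1.41348961, 2.74459743])}
wrist {'vertical_fov': 65.70646984690485, 'cx': 325.2669965677456, 'cy': 242.58987342119664, 'origin': array([ 0.26850369, -0.62339759,  0.3723451 ]), 'attitude': array([-0.25732484,  0.19215262, -1.26440144])}
{'clock': 0.15, 'joints': array([ 1.16687123,  0.47765013,  0.0223684 ,  1.55620124, -0.01153488,
        1.10931144, -0.08311529]), 'qvel': array([ 0.00016599, -0.00301151,  0.00014911, -0.00433268,  0.00081195,
       -0.00060026,  0.00101867]), 'tau': array([ 2.58857377e-03, -5.96924758e+01,  1.60972808e+00, -2.81489575e+01,
        1.26049007e-02,  6.47259643e-03,  7.78634842e-06]), 'tcp_pos': array([ 0.19665351, -0.64528133,  0.25553244]), 'orientation': array([-3.10589977e+00, -4.62730408e-01,  4.58885494e-04]), 'contact_force': array([-0.83187239, -0.32600343, -0.39312842]), 'moment': array([0.06615314, 0.02574635, 0.01784812]), 'gripper_force': 0.0, 'grip_width': 0.08510660496556378}
```

View pics/scene.png

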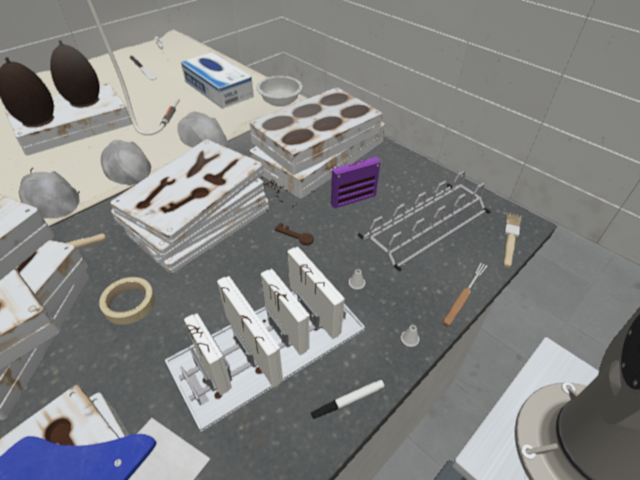

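View pics/side.png

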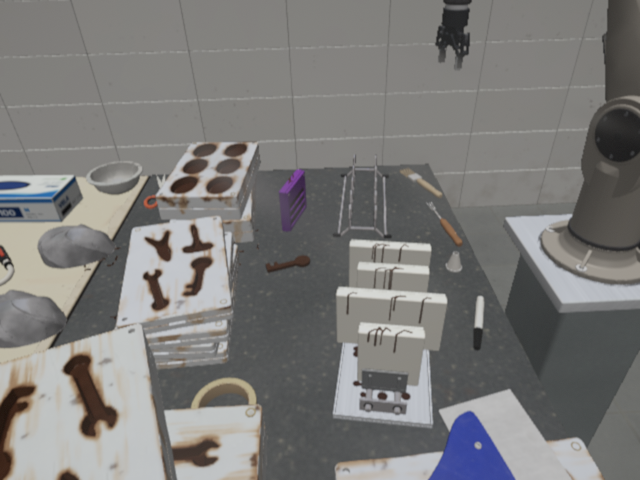

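Scene view: draining rack with four white moulds (tops near pixels (203,340), (248,315), (285,295), (315,275)), wire rack at (425,225) with nothing in it. The purple look-alike is at (355,182). The other white things are lying stacks of moulds. I'll confirm with an enlarged crop.

```bash
python3 - <<'E'
import cv2
a=cv2.imread("pics/scene.png")
x=cv2.resize(a[235:425,160:370],(630,570),interpolation=cv2.INTER_CUBIC); cv2.imwrite("pics/crop1.png",x)
y=cv2.resize(a[165:275,350:500],(750,550),interpolation=cv2.INTER_CUBIC); cv2.imwrite("pics/crop2.png",y)
E
```

```text
(no output)
```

View pics/crop1.png

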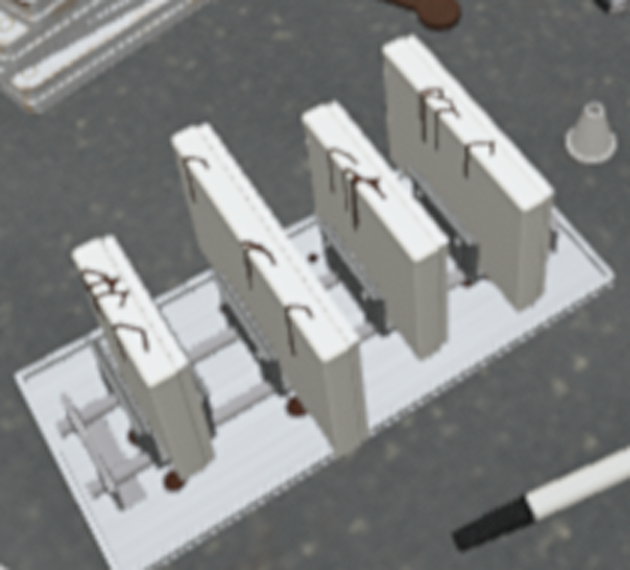

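View pics/crop2.png

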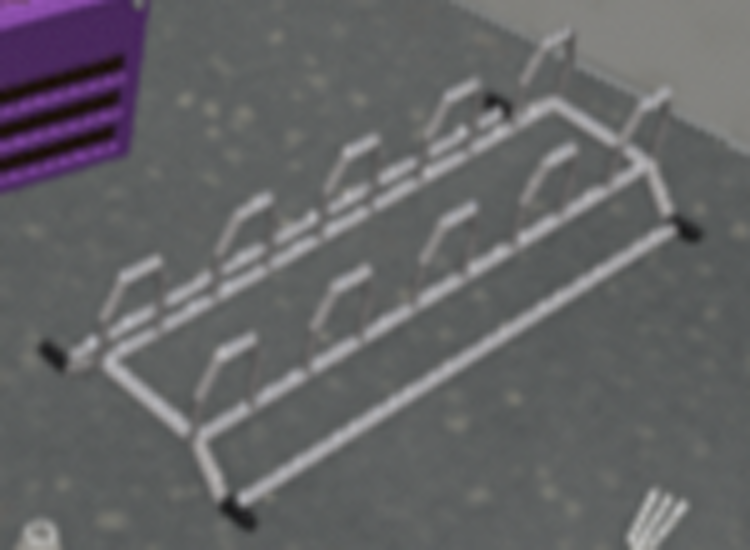

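Crop 1: four upright white moulds in cradles, lengths left to right short / longest / 122 / 148; these are the ones (purple one is excluded). Crop 2: empty wire rack, five hoop pairs, rail corners at crop (110,360),(197,437),(648,165),(552,103).

```bash
cat > m.py <<'E'
from h import *
import pickle
c=pickle.load(open("c0.pkl","rb"))["scene"]
M=[[(73,253),(110,238),(187,362),(152,382)],[(173,133),(210,125),(358,340),(320,358)],[(303,115),(338,103),(445,238),(412,260)],[(383,45),(415,36),(552,190),(518,210)]]
for m in M:
    P=np.array([onz(c,(x/3+160-.3,y/3+235-.3),.138) for x,y in m])
    b=(P[0]+P[1])/2;f=(P[2]+P[3])/2;d=b-f
    print("mould",P.mean(0)[:2].round(4),"len",np.linalg.norm(d).round(4),"yaw",np.degrees(np.arctan2(d[1],d[0])).round(2))
q=lambda L,z:np.array([onz(c,(x/5+350-.4,y/5+165-.4),z)[:2] for x,y in L])
r=q([(110,360),(197,437),(648,165),(552,103)],.025);f=q([(52,353),(238,512),(688,230),(497,102)],.004)
hf=q([(237,345),(353,270),(460,210),(562,152),(655,97)],.076);hb=q([(140,265),(255,205),(362,145),(463,88),(558,38)],.076)
print("rails",r.mean(0),r.round(3).tolist());print("feet",f.mean(0),f.round(3).tolist());print("hoops",(hf.mean(0)+hb.mean(0))/2,hf.round(3).tolist(),hb.round(3).tolist())
for L in(hf,hb):d=L[0]-L[-1];print("yaw",np.degrees(np.arctan2(-d[0],d[1])))
print(telemetry.get_obs()["joints"])
E
python3 m.py
```

```text
mould [0.5223 0.34  ] len 0.0912 yaw -9.4
mould [0.5116 0.2636] len 0.17 yaw -11.17
mould [0.4974 0.1961] len 0.1169 yaw -10.98
mould [0.4926 0.1294] len 0.1437 yaw -11.28
rails [ 0.49671469 -0.25319687] [[0.546, -0.105], [0.488, -0.096], [0.446, -0.402], [0.507, -0.41]]
feet [ 0.49772092 -0.25298204] [[0.58, -0.106], [0.458, -0.091], [0.415, -0.399], [0.539, -0.416]]
hoops [ 0.49633098 -0.25122057] [[0.485, -0.108], [0.478, -0.181], [0.467, -0.249], [0.457, -0.317], [0.448, -0.385]] [[0.545, -0.117], [0.534, -0.185], [0.525, -0.254], [0.517, -0.324], [0.506, -0.391]]
yaw -7.445452982801986
yaw -8.03825524395084
[ 1.16687123  0.47765013  0.0223684   1.55620124 -0.01153488  1.10931144
 -0.08311529]
```

apply_moves:
  rows:
    - [[0.656,-0.621,-0.138],[0,0,0.138]]
    - [[0.656,-0.621,-0.138],[0,0,0.138]]
    - [[0.656,-0.621,-0.138],[0,0,0.138]]
    - [[0.656,-0.621,-0.138],[0,0,0.138]]
    - [[0.656,-0.621,-0.138],[0,0,0.138]]
  jaw: 0.2
  newtons: 60

```text
clock: 0.78
tcp_pos: [0.311, -0.4464, 0.2914]
orientation: [-3.134, 0.206, -0.002]
contact_force: [0.2, -0.7, -0.5]
grip_width: 0.0511
gripper_force: 0.0
```

```bash
cat >> h.py <<'E'
def go(x,y,z,yaw=None):
    "print shift shares and turn shares from the measured pose to a tool-down pose (yaw deg of tool x)"
    s=telemetry.get_obs(); A=rot(s["orientation"]); p=s["tcp_pos"]
    cy=np.degrees(np.arctan2(A[1,0],A[0,0])); yaw=cy if yaw is None else yaw
    y_=np.radians(yaw); B=np.array([[np.cos(y_),np.sin(y_),0],[np.sin(y_),-np.cos(y_),0],[0,0,-1]])
    sh=A.T@(np.array([x,y,z])-p)/.25; t=R.from_matrix(A.T@B).as_rotvec()/np.pi
    print("clock",round(s["clock"],2),"tcp",p.round(4),"yaw",cy.round(2),"width",round(s["grip_width"],4),"-> shift",sh.round(3),"turn",t.round(4))
E
python3 -c "
from h import *
go(.42,-.2525,.28,-8)"
```

```text
clock 0.78 tcp [ 0.311  -0.4464  0.2914] yaw -7.53 width 0.0511 -> shift [ 0.33  -0.826  0.046] turn [-0.0002 -0.0004  0.0026]
```

apply_moves:
  rows:
    - [[0.33,-0.826,0.046],[0,0,0.003]]
    - [[0.33,-0.826,0.046],[0,0,0.003]]
    - [[0.33,-0.826,0.046],[0,0,0.003]]
    - [[0.33,-0.826,0.046],[0,0,0.003]]
    - [[0.33,-0.826,0.046],[0,0,0.003]]
    - [[0.33,-0.826,0.046],[0,0,0.003]]

```text
clock: 1.52
tcp_pos: [0.4177, -0.2577, 0.2791]
orientation: [3.132, -0.234, -0.001]
contact_force: [0.3, -0.3, 0.0]
grip_width: 0.0512
gripper_force: 0.0
```

```bash
python3 - <<'E'
from h import *
import pickle
c=save("wrist_1"); pickle.dump(c,open("c1.pkl","wb")); print(c["origin"])
go(.455,.15,.28,-11)
E
```

```text
[ 0.49207055 -0.26874718  0.39596401]
clock 1.57 tcp [ 0.4176 -0.258   0.2791] yaw -8.6 width 0.0512 -> shift [-0.096 -1.636 -0.004] turn [0.0002 0.0002 0.0134]
```

View pics/wrist_1.png

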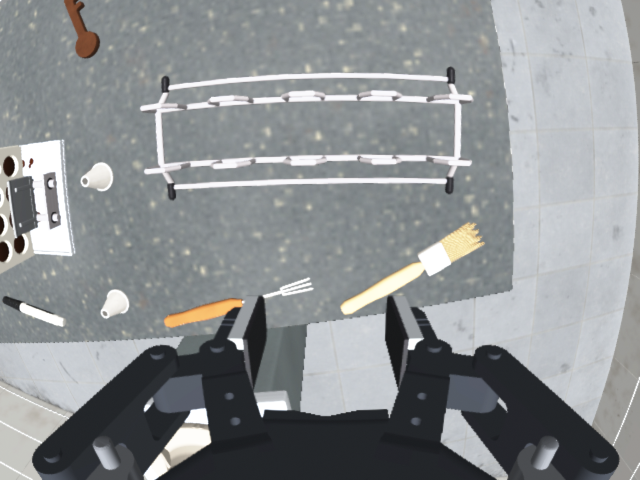

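Wrist view: empty wire rack, feet at (166,84),(452,75),(171,191),(450,186), five hoop pairs; drain rack at left edge.

```bash
python3 - <<'E'
from h import *
import pickle
c=pickle.load(open("c1.pkl","rb"))
for L,z in(([(166,84),(171,191),(452,75),(450,186)],.006),([(158,104),(161,169),(459,99),(457,162)],.025),([(230,99),(234,162),(380,95),(379,159)],.074),([(303,96),(307,160),(303,96),(307,160)],.074)):
    P=np.array([onz(c,p,z,True)[:2] for p in L]); d=(P[0]+P[1]-P[2]-P[3])/2; print(P.mean(0).round(4),np.linalg.norm(d).round(4),np.degrees(np.arctan2(-d[0],d[1])).round(2))
E
```

```text
[ 0.4974 -0.2512] 0.3094 -7.58
[ 0.4986 -0.2508] 0.3113 -7.9
[ 0.4979 -0.2525] 0.1281 -7.78
[ 0.4973 -0.2524] 0.0 90.0
```

apply_moves:
  rows:
    - [[-0.048,-0.818,0],[0,0,0.013]]
    - [[-0.048,-0.818,0],[0,0,0.013]]
    - [[-0.048,-0.818,0],[0,0,0.013]]
    - [[-0.048,-0.818,0],[0,0,0.013]]
    - [[-0.048,-0.818,0],[0,0,0.013]]

```text
clock: 2.2
tcp_pos: [0.4367, -0.0524, 0.2794]
orientation: [3.128, -0.294, 0.0]
contact_force: [0.4, -0.0, 0.3]
grip_width: 0.0512
gripper_force: 0.0
```

```bash
python3 -c "
from h import *
go(.43,.19,.28,-11)"
```

```text
clock 2.2 tcp [ 0.4367 -0.0524  0.2794] yaw -10.75 width 0.0512 -> shift [-0.207 -0.948 -0.003] turn [ 0.0001 -0.0001  0.0014]
```

apply_moves:
  rows:
    - [[-0.2,-0.94,0],[0,0,0]]
    - [[-0.2,-0.94,0],[0,0,0]]
    - [[-0.2,-0.94,0],[0,0,0]]
    - [[-0.2,-0.94,0],[0,0,0]]
    - [[-0.2,-0.94,0],[0,0,0]]
    - [[-0.2,-0.94,0],[0,0,0]]

```text
clock: 2.95
tcp_pos: [0.4323, 0.1856, 0.2789]
orientation: [3.126, -0.3, -0.001]
contact_force: [0.6, -0.4, -0.3]
grip_width: 0.0514
gripper_force: 0.0
```

```bash
python3 - <<'E'
from h import *
import pickle
c=save("wrist_2"); pickle.dump(c,open("c2.pkl","wb")); print(c["origin"])
E
```

```text
[0.50610334 0.17149746 0.39579904]
```

View pics/wrist_2.png

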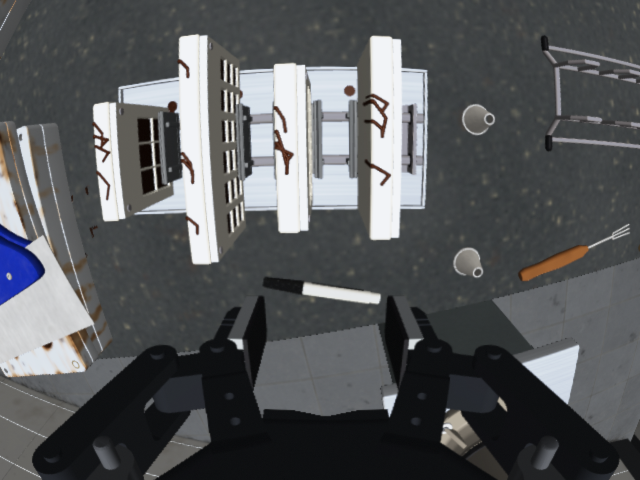

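Wrist view: tops of the four moulds at about (106,162), (197,150), (291,150), (385,138), with 96/174/122/148 lengths left to right.

```bash
python3 - <<'E'
from h import *
import pickle
c=pickle.load(open("c2.pkl","rb"))
M=[[(95,104),(116,103),(101,221),(119,219)],[(179,37),(207,36),(190,263),(213,262)],[(274,65),(304,65),(278,233),(308,232)],[(370,37),(400,40),(371,239),(400,237)]]
for m in M:
    P=np.array([onz(c,p,.138,True)[:2] for p in m]); d=(P[0]+P[1]-P[2]-P[3])/2; w=(P[0]+P[2]-P[1]-P[3])/2
    print(P.mean(0).round(4),"len",np.linalg.norm(d).round(4),"w",np.linalg.norm(w).round(4),"yaw",np.degrees(np.arctan2(d[1],d[0])).round(2))
go(.4926,.1305,.20,-11)
E
```

```text
[0.5243 0.3413] len 0.0927 w 0.0194 yaw -13.74
[0.5131 0.2659] len 0.1692 w 0.0204 yaw -11.32
[0.4982 0.197 ] len 0.1189 w 0.0212 yaw -10.29
[0.4934 0.1301] len 0.1432 w 0.0212 yaw -9.76
clock 3.0 tcp [0.4323 0.1853 0.2789] yaw -11.02 width 0.051 -> shift [0.279 0.169 0.316] turn [ 0.0004  0.0001 -0.0001]
```

apply_moves:
  rows:
    - [[0.14,0.085,0.1],[0,0,0]]
    - [[0.279,0.169,0.2],[0,0,0]]
    - [[0.279,0.169,0.316],[0,0,-0.002]]
    - [[0.279,0.169,0.4],[0,0,-0.002]]
    - [[0.279,0.169,0.5],[0,0,-0.002]]
    - [[0.279,0.169,0.57],[0,0,-0.002]]
    - [[0.279,0.169,0.604],[0,0,-0.002]]
    - [[0.279,0.169,0.604],[0,0,-0.002]]
    - [[0.279,0.169,0.604],[0,0,-0.002]]

```text
clock: 4.12
tcp_pos: [0.4926, 0.1337, 0.129]
orientation: [-3.128, 0.285, -0.002]
contact_force: [0.0, -0.1, -0.1]
grip_width: 0.0513
gripper_force: 0.0
```

```bash
python3 - <<'E'
from h import *
go(.493,.130,.128,-10.5); save("wrist_3")
E
```

```text
clock 4.12 tcp [0.4926 0.1337 0.129 ] yaw -10.42 width 0.0513 -> shift [0.004 0.014 0.004] turn [-0.0002 -0.0004  0.0005]
```

View pics/wrist_3.png

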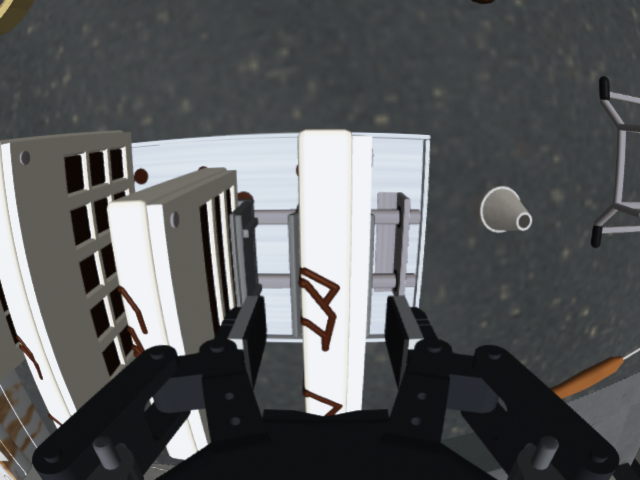

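Mould 4 sits between the open pads, about 3.5 mm right of centre (mould 300–372 px, pads 265–387); shifting, then closing.

apply_moves:
  rows:
    - [[0.004,0.014,0.004],[0,0,0]]
    - [[0.004,0.014,0.004],[0,0,0]]

```text
clock: 4.42
tcp_pos: [0.4925, 0.1295, 0.1275]
orientation: [3.128, -0.286, 0.001]
contact_force: [-0.5, 0.0, -0.2]
grip_width: 0.0511
gripper_force: 0.0
```

apply_moves:
  rows:
    - [[0,0,0],[0,0,0]]
    - [[0,0,0],[0,0,0]]
    - [[0,0,0],[0,0,0]]
    - [[0,0,0],[0,0,0]]
    - [[0,0,0],[0,0,0]]
  jaw: -1
  newtons: 50

```text
clock: 5.05
tcp_pos: [0.4925, 0.1301, 0.1274]
orientation: [-3.128, 0.285, -0.001]
contact_force: [0.1, 1.1, 2.7]
grip_width: 0.0214
gripper_force: 49.4
```

```bash
python3 -c "
from h import *
go(.49,.0,.24,-9)"
```

```text
clock 5.05 tcp [0.4925 0.1301 0.1274] yaw -10.4 width 0.0214 -> shift [ 0.084  0.514 -0.45 ] turn [-0.0001 -0.0001 -0.0078]
```

apply_moves:
  rows:
    - [[0,0,-0.05],[0,0,0]]
    - [[0,0,-0.15],[0,0,0]]
    - [[0,0,-0.28],[0,0,0]]
    - [[0,0,-0.37],[0,0,0]]
    - [[0.02,0.15,-0.37],[0,0,-0.01]]
    - [[0.04,0.35,-0.37],[0,0,-0.015]]
    - [[0.06,0.55,-0.37],[0,0,-0.015]]
    - [[0.1,0.75,-0.37],[0,0,-0.015]]
    - [[0.1,0.9,-0.37],[0,0,-0.015]]
    - [[0.1,0.9,-0.37],[0,0,-0.015]]

```text
clock: 6.3
tcp_pos: [0.475, -0.0994, 0.2199]
orientation: [3.133, -0.221, -0.002]
contact_force: [-0.5, 1.1, -2.7]
grip_width: 0.0214
gripper_force: 49.3
```

```bash
python3 -c "
from h import *
go(.4836,-.3555,.22,-7.75)"
```

```text
clock 6.3 tcp [ 0.475  -0.0994  0.2199] yaw -8.06 width 0.0214 -> shift [1.780e-01 1.009e+00 1.000e-03] turn [ 0.0004  0.0003 -0.0017]
```

apply_moves:
  rows:
    - [[0.04,0.2,0],[0,0,-0.002]]
    - [[0.08,0.42,0],[0,0,-0.002]]
    - [[0.12,0.64,0],[0,0,-0.002]]
    - [[0.16,0.86,0],[0,0,-0.002]]
    - [[0.178,0.96,0],[0,0,-0.002]]
    - [[0.178,1.0,0],[0,0,-0.002]]
    - [[0.178,1.0,0],[0,0,-0.002]]
    - [[0.178,1.0,0],[0,0,-0.002]]

```text
clock: 7.3
tcp_pos: [0.4874, -0.3475, 0.2199]
orientation: [-3.134, 0.197, 0.0]
contact_force: [-0.1, 0.4, -0.5]
grip_width: 0.0215
gripper_force: 49.6
```

```bash
python3 - <<'E'
from h import *
go(.4836,-.3555,.128,-7.75); import pickle
c=save("wrist_4"); pickle.dump(c,open("c4.pkl","wb")); print(c["origin"])
E
```

```text
clock 7.3 tcp [ 0.4874 -0.3475  0.2199] yaw -7.2 width 0.0215 -> shift [-0.011  0.034  0.368] turn [-0.0003  0.      0.003 ]
[ 0.56187709 -0.35691046  0.33683402]
```

View pics/wrist_4.png

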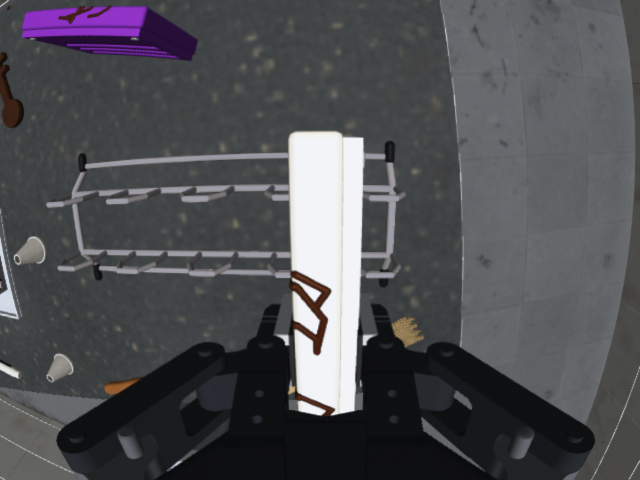

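Mould held upright over the rightmost slot (hoops at (283,192) and (398,193)); about 8 mm short along the row. Correct and descend.

apply_moves:
  rows:
    - [[-0.011,0.034,0],[0,0,-0.003]]
    - [[-0.011,0.034,0.05],[0,0,0.003]]
    - [[-0.011,0.034,0.1],[0,0,0.003]]
    - [[-0.011,0.034,0.1],[0,0,0.003]]
    - [[-0.011,0.034,0.1],[0,0,0.003]]

```text
clock: 7.98
tcp_pos: [0.4831, -0.3575, 0.1946]
orientation: [-3.134, 0.216, 0.0]
contact_force: [0.7, -0.7, -2.2]
grip_width: 0.0214
gripper_force: 49.6
```

```bash
python3 - <<'E'
from h import *
go(.4836,-.3555,.128,-7.75)
E
```

```text
clock 7.97 tcp [ 0.4831 -0.3575  0.1946] yaw -7.88 width 0.0214 -> shift [ 0.001 -0.008  0.267] turn [-0.0001  0.0001 -0.0007]
```

apply_moves:
  rows:
    - [[0.001,-0.008,0.04],[0,0,0]]
    - [[0.001,-0.008,0.09],[0,0,0]]
    - [[0.001,-0.008,0.14],[0,0,0]]
    - [[0.001,-0.008,0.19],[0,0,0]]
    - [[0.001,-0.008,0.23],[0,0,0]]
    - [[0.001,-0.008,0.25],[0,0,0]]
    - [[0.001,-0.008,0.258],[0,0,0]]
    - [[0.001,-0.008,0.262],[0,0,0]]
    - [[0.001,-0.008,0.262],[0,0,0]]

```text
clock: 9.1
tcp_pos: [0.4838, -0.3559, 0.1296]
orientation: [3.134, -0.216, 0.001]
contact_force: [-0.4, 0.1, -2.4]
grip_width: 0.0215
gripper_force: 49.6
```

```bash
python3 - <<'E'
from h import *
go(.4836,-.3555,.1275,-7.75)
E
```

```text
clock 9.1 tcp [ 0.4838 -0.3559  0.1296] yaw -7.89 width 0.0215 -> shift [-0.001 -0.001  0.008] turn [ 0.0001 -0.0002 -0.0008]
```

apply_moves:
  rows:
    - [[0,0,0.004],[0,0,0]]
    - [[0,0,0.008],[0,0,0]]
    - [[0,0,0.01],[0,0,0]]
    - [[0,0,0.01],[0,0,0]]

```text
clock: 9.6
tcp_pos: [0.4837, -0.3558, 0.1274]
orientation: [3.134, -0.216, 0.001]
contact_force: [-0.5, -0.4, 5.2]
grip_width: 0.0217
gripper_force: 50.5
```

Resting on the rails (load now +5 N). Release and rise.

apply_moves:
  rows:
    - [[0,0,0],[0,0,0]]
    - [[0,0,0],[0,0,0]]
    - [[0,0,0],[0,0,0]]
    - [[0,0,0],[0,0,0]]
    - [[0,0,-0.1],[0,0,0]]
    - [[0,0,-0.25],[0,0,0]]
    - [[0,0,-0.3],[0,0,0]]
    - [[0,0,-0.3],[0,0,0]]
  jaw: 0.2

```text
clock: 10.6
tcp_pos: [0.4838, -0.356, 0.2023]
orientation: [3.133, -0.216, 0.002]
contact_force: [-0.4, -0.4, 0.1]
grip_width: 0.0515
gripper_force: 0.0
```

```bash
python3 - <<'E'
from h import *
c=save("wrist_5"); x=c["frame"][100:400,100:500,::-1]; cv2.imwrite("pics/crop5.png",cv2.resize(x,None,fx=1.5,fy=1.5))
go(.49,-.08,.2,-9); go(.4978,.1965,.2,-10.6)
E
```

```text
clock 10.65 tcp [ 0.4833 -0.3556  0.2012] yaw -7.9 width 0.0515 -> shift [-0.125 -1.096  0.005] turn [-0.      0.0001  0.0061]
clock 10.65 tcp [ 0.4833 -0.3556  0.2012] yaw -7.9 width 0.0515 -> shift [-0.246 -2.195  0.005] turn [-0.      0.0001  0.015 ]
```

View pics/crop5.png

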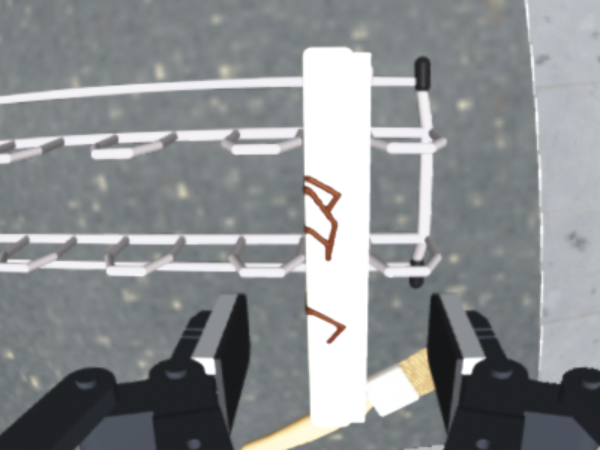

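Mould 4 stands in the rightmost slot, centred between the hoop pairs. Back for mould 3.

apply_moves:
  rows:
    - [[-0.12,-1.0,0],[0,0,0.008]]
    - [[-0.12,-1.0,0],[0,0,0.008]]
    - [[-0.12,-1.0,0],[0,0,0.008]]
    - [[-0.12,-1.0,0],[0,0,0.008]]
    - [[-0.12,-1.0,0],[0,0,0.008]]

```text
clock: 11.28
tcp_pos: [0.4875, -0.0984, 0.2006]
orientation: [-3.13, 0.241, 0.003]
contact_force: [-0.1, -0.5, -0.2]
grip_width: 0.0512
gripper_force: 0.0
```

apply_moves:
  rows:
    - [[-0.1,-1.0,0],[0,0,0.007]]
    - [[-0.1,-1.0,0],[0,0,0.007]]
    - [[-0.1,-1.0,0],[0,0,0.007]]
    - [[-0.1,-1.0,0],[0,0,0.007]]
    - [[-0.1,-1.0,0],[0,0,0.007]]
    - [[-0.1,-1.0,0],[0,0,0.007]]

```text
clock: 12.02
tcp_pos: [0.5037, 0.1454, 0.2006]
orientation: [3.127, -0.291, -0.003]
contact_force: [-0.5, -0.5, -0.8]
grip_width: 0.0513
gripper_force: 0.0
```

```bash
python3 - <<'E'
from h import *
go(.4978,.1965,.2,-10.6)
E
```

```text
clock 12.03 tcp [0.5037 0.1454 0.2006] yaw -10.62 width 0.0513 -> shift [-0.061 -0.197  0.002] turn [ 0.0005  0.0006 -0.0001]
```

apply_moves:
  rows:
    - [[-0.06,-0.197,0],[0,0,0]]
    - [[-0.06,-0.197,0.05],[0,0,0]]
    - [[-0.06,-0.197,0.1],[0,0,0]]
    - [[-0.06,-0.197,0.1],[0,0,0]]
    - [[-0.06,-0.197,0.1],[0,0,0]]

```text
clock: 12.65
tcp_pos: [0.4987, 0.1966, 0.1767]
orientation: [3.127, -0.293, -0.0]
contact_force: [-0.2, 0.7, 0.6]
grip_width: 0.0508
gripper_force: 0.0
```

```bash
python3 - <<'E'
from h import *
go(.4978,.1965,.1275,-10.6)
c=save("wrist_6"); x=c["frame"][80:480,100:500,::-1]; cv2.imwrite("pics/crop6.png",cv2.resize(x,None,fx=1.5,fy=1.5))
E
```

```text
clock 12.65 tcp [0.4987 0.1966 0.1767] yaw -10.7 width 0.0508 -> shift [-0.003  0.001  0.197] turn [ 0.0002  0.     -0.0006]
```

View pics/crop6.png

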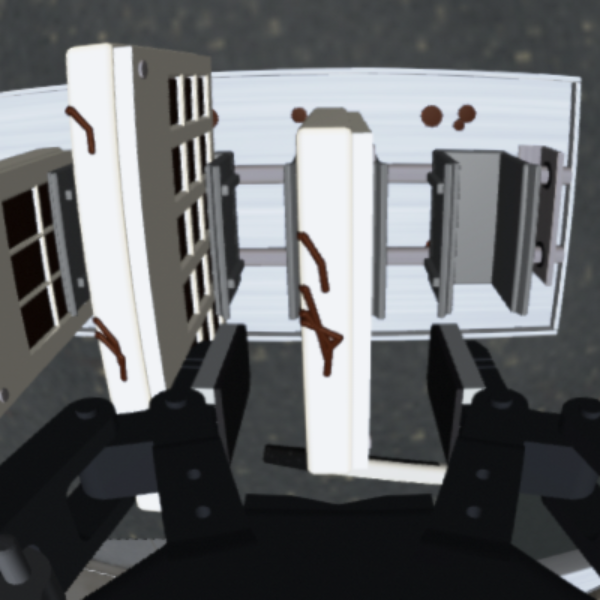

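Mould 3 (122 mm, crop x 298–372) is centred between the pads with both neighbours clear. Descend and grip.

apply_moves:
  rows:
    - [[-0.003,0,0.06],[0,0,0]]
    - [[-0.003,0,0.13],[0,0,0]]
    - [[-0.003,0,0.18],[0,0,0]]
    - [[-0.003,0,0.197],[0,0,0]]
    - [[-0.003,0,0.197],[0,0,0]]

```text
clock: 13.32
tcp_pos: [0.4975, 0.1981, 0.1272]
orientation: [3.128, -0.29, -0.001]
contact_force: [0.2, -0.6, -0.3]
grip_width: 0.0513
gripper_force: 0.0
```

apply_moves:
  rows:
    - [[0,0,0],[0,0,0]]
    - [[0,0,0],[0,0,0]]
    - [[0,0,0],[0,0,0]]
    - [[0,0,0],[0,0,0]]
    - [[0,0,0],[0,0,0]]
  jaw: -1

```text
clock: 13.95
tcp_pos: [0.498, 0.1982, 0.1281]
orientation: [-3.128, 0.29, -0.002]
contact_force: [-0.5, -0.1, 4.8]
grip_width: 0.0213
gripper_force: 49.7
```

apply_moves:
  rows:
    - [[0,0,-0.05],[0,0,0]]
    - [[0,0,-0.15],[0,0,0]]
    - [[0,0,-0.28],[0,0,0]]
    - [[0,0,-0.37],[0,0,0]]
    - [[0.02,0.15,-0.37],[0,0,-0.01]]
    - [[0.04,0.35,-0.37],[0,0,-0.015]]
    - [[0.06,0.55,-0.37],[0,0,-0.015]]
    - [[0.1,0.75,-0.37],[0,0,-0.015]]
    - [[0.1,0.97,-0.37],[0,0,-0.015]]
    - [[0.1,0.97,-0.37],[0,0,-0.015]]

```text
clock: 15.2
tcp_pos: [0.4762, -0.0497, 0.22]
orientation: [3.131, -0.229, -0.002]
contact_force: [-0.3, 0.9, -1.7]
grip_width: 0.0216
gripper_force: 49.5
```

```bash
cat > slot.py <<'E'
import sys
from h import *
k=float(sys.argv[1]); z=float(sys.argv[2]); a=np.radians(7.75)
go(.4978+k*np.sin(a),-.2515+k*np.cos(a),z,-7.75)
E
python3 slot.py -.035 .2
```

```text
clock 15.2 tcp [ 0.4762 -0.0497  0.22  ] yaw -8.36 width 0.0216 -> shift [0.205 0.926 0.082] turn [ 0.0007  0.0004 -0.0034]
```

apply_moves:
  rows:
    - [[0.04,0.2,0],[0,0,-0.003]]
    - [[0.08,0.42,0],[0,0,-0.003]]
    - [[0.12,0.62,0],[0,0,-0.003]]
    - [[0.16,0.8,0],[0,0,-0.003]]
    - [[0.2,0.9,0],[0,0,-0.003]]
    - [[0.205,0.93,0],[0,0,-0.003]]
    - [[0.205,0.93,0.04],[0,0,-0.003]]
    - [[0.205,0.93,0.08],[0,0,-0.003]]
    - [[0.205,0.93,0.08],[0,0,-0.003]]
    - [[0.205,0.93,0.08],[0,0,-0.003]]

```text
clock: 16.45
tcp_pos: [0.4965, -0.2816, 0.2001]
orientation: [-3.135, 0.2, 0.0]
contact_force: [0.0, -0.5, -1.0]
grip_width: 0.0213
gripper_force: 49.7
```

```bash
python3 slot.py -.035 .1285
```

```text
clock 16.45 tcp [ 0.4965 -0.2816  0.2001] yaw -7.3 width 0.0213 -> shift [-0.011  0.02   0.286] turn [-0.0001  0.      0.0025]
```

apply_moves:
  rows:
    - [[-0.011,0.02,0],[0,0,0.0025]]
    - [[-0.011,0.02,0.03],[0,0,0.0025]]
    - [[-0.011,0.02,0.07],[0,0,0.0025]]
    - [[-0.011,0.02,0.12],[0,0,0.0025]]
    - [[-0.011,0.02,0.17],[0,0,0.0025]]
    - [[-0.011,0.02,0.21],[0,0,0.0025]]
    - [[-0.011,0.02,0.25],[0,0,0.0025]]
    - [[-0.011,0.02,0.27],[0,0,0.0025]]
    - [[-0.011,0.02,0.278],[0,0,0.0025]]
    - [[-0.011,0.02,0.278],[0,0,0.0025]]

```text
clock: 17.7
tcp_pos: [0.4932, -0.2869, 0.1307]
orientation: [3.134, -0.214, 0.0]
contact_force: [0.2, -0.9, -0.8]
grip_width: 0.0217
gripper_force: 49.7
```

```bash
python3 slot.py -.035 .128
```

```text
clock 17.7 tcp [ 0.4932 -0.2869  0.1307] yaw -7.8 width 0.0217 -> shift [-0.001 -0.003  0.011] turn [ 0.     -0.0001 -0.0003]
```

apply_moves:
  rows:
    - [[0,-0.001,0.004],[0,0,0]]
    - [[0,-0.002,0.008],[0,0,0]]
    - [[0,-0.002,0.011],[0,0,0]]
    - [[0,-0.002,0.013],[0,0,0]]
    - [[0,-0.002,0.013],[0,0,0]]

```text
clock: 18.32
tcp_pos: [0.4933, -0.2864, 0.128]
orientation: [3.134, -0.214, 0.001]
contact_force: [-1.5, 1.0, 5.3]
grip_width: 0.0215
gripper_force: 50.8
```

Seated (+5 N). Release, rise, go back for mould 2.

apply_moves:
  rows:
    - [[0,0,0],[0,0,0]]
    - [[0,0,0],[0,0,0]]
    - [[0,0,0],[0,0,0]]
    - [[0,0,0],[0,0,0]]
    - [[0,0,-0.1],[0,0,0]]
    - [[0,0,-0.25],[0,0,0]]
    - [[0,0,-0.3],[0,0,0]]
    - [[0,0,-0.3],[0,0,0]]
  jaw: 0.2

```text
clock: 19.32
tcp_pos: [0.4934, -0.2865, 0.2027]
orientation: [3.134, -0.214, 0.002]
contact_force: [0.4, 0.0, -0.5]
grip_width: 0.0513
gripper_force: 0.0
```

apply_moves:
  rows:
    - [[-0.12,-1.0,0],[0,0,0.009]]
    - [[-0.12,-1.0,0],[0,0,0.009]]
    - [[-0.12,-1.0,0],[0,0,0.009]]
    - [[-0.12,-1.0,0],[0,0,0.009]]
    - [[-0.12,-1.0,0],[0,0,0.009]]

```text
clock: 19.95
tcp_pos: [0.4965, -0.0289, 0.2011]
orientation: [-3.13, 0.243, 0.003]
contact_force: [0.7, -0.6, -0.8]
grip_width: 0.0509
gripper_force: 0.0
```

apply_moves:
  rows:
    - [[-0.1,-0.9,0],[0,0,0.009]]
    - [[-0.1,-0.9,0],[0,0,0.009]]
    - [[-0.1,-0.9,0],[0,0,0.009]]
    - [[-0.1,-0.9,0],[0,0,0.009]]
    - [[-0.1,-0.9,0],[0,0,0.009]]
    - [[-0.1,-0.9,0],[0,0,0.009]]

```text
clock: 20.7
tcp_pos: [0.5094, 0.1896, 0.201]
orientation: [3.125, -0.304, -0.003]
contact_force: [0.4, -0.4, 0.2]
grip_width: 0.0511
gripper_force: 0.0
```

```bash
python3 - <<'E'
from h import *
go(.5124,.265,.2,-11.2)
E
```

```text
clock 20.7 tcp [0.5094 0.1896 0.201 ] yaw -11.13 width 0.0511 -> shift [-0.046 -0.298  0.003] turn [0.0006 0.0005 0.0004]
```

apply_moves:
  rows:
    - [[-0.02,-0.15,0],[0,0,0]]
    - [[-0.046,-0.298,0],[0,0,0]]
    - [[-0.046,-0.298,0.05],[0,0,0]]
    - [[-0.046,-0.298,0.1],[0,0,0]]
    - [[-0.046,-0.298,0.1],[0,0,0]]
    - [[-0.046,-0.298,0.1],[0,0,0]]

```text
clock: 21.45
tcp_pos: [0.5129, 0.2655, 0.1772]
orientation: [3.126, -0.305, -0.0]
contact_force: [-1.0, 0.4, 0.7]
grip_width: 0.0512
gripper_force: 0.0
```

```bash
python3 - <<'E'
from h import *
go(.5124,.265,.1275,-11.2)
c=save("wrist_7"); x=c["frame"][80:480,100:500,::-1]; cv2.imwrite("pics/crop7.png",cv2.resize(x,None,fx=1.5,fy=1.5))
E
```

```text
clock 21.45 tcp [0.5129 0.2655 0.1772] yaw -11.14 width 0.0512 -> shift [-0.001  0.002  0.199] turn [ 0.0002 -0.      0.0003]
```

View pics/crop7.png

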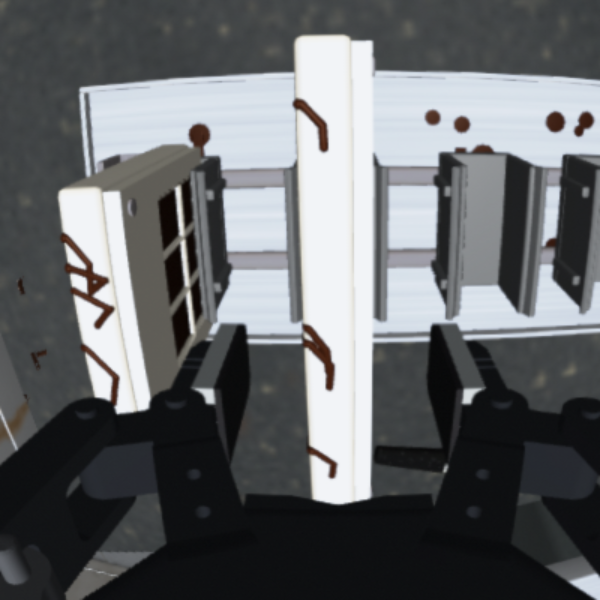

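The 174 mm mould (crop x 296–372) is centred between the pads. Descend and grip.

apply_moves:
  rows:
    - [[-0.002,0.002,0.06],[0,0,0]]
    - [[-0.002,0.002,0.13],[0,0,0]]
    - [[-0.002,0.002,0.18],[0,0,0]]
    - [[-0.002,0.002,0.197],[0,0,0]]
    - [[-0.002,0.002,0.197],[0,0,0]]

```text
clock: 22.12
tcp_pos: [0.5118, 0.2664, 0.1276]
orientation: [3.127, -0.302, -0.001]
contact_force: [0.4, 0.3, 0.2]
grip_width: 0.0512
gripper_force: 0.0
```

apply_moves:
  rows:
    - [[0,0,0],[0,0,0]]
    - [[0,0,0],[0,0,0]]
    - [[0,0,0],[0,0,0]]
    - [[0,0,0],[0,0,0]]
    - [[0,0,0],[0,0,0]]
  jaw: -1

```text
clock: 22.75
tcp_pos: [0.5123, 0.2665, 0.1287]
orientation: [-3.127, 0.302, -0.001]
contact_force: [-1.3, -1.6, 6.3]
grip_width: 0.0214
gripper_force: 49.7
```

apply_moves:
  rows:
    - [[0,0,-0.05],[0,0,0]]
    - [[0,0,-0.15],[0,0,0]]
    - [[0,0,-0.28],[0,0,0]]
    - [[0,0,-0.37],[0,0,0]]
    - [[0.02,0.15,-0.37],[0,0,-0.01]]
    - [[0.04,0.35,-0.37],[0,0,-0.018]]
    - [[0.06,0.55,-0.37],[0,0,-0.018]]
    - [[0.1,0.75,-0.37],[0,0,-0.018]]
    - [[0.1,0.97,-0.37],[0,0,-0.018]]
    - [[0.1,0.97,-0.37],[0,0,-0.018]]

```text
clock: 24.0
tcp_pos: [0.4887, 0.0184, 0.2203]
orientation: [3.131, -0.226, -0.003]
contact_force: [0.5, 0.1, -1.6]
grip_width: 0.0216
gripper_force: 49.7
```

```bash
python3 slot.py .035 .22
```

```text
clock 24.0 tcp [0.4887 0.0184 0.2203] yaw -8.26 width 0.0216 -> shift [0.19  0.923 0.004] turn [ 0.0009  0.0005 -0.0028]
```

apply_moves:
  rows:
    - [[0.04,0.2,0],[0,0,-0.001]]
    - [[0.08,0.42,0],[0,0,-0.001]]
    - [[0.12,0.62,0],[0,0,-0.001]]
    - [[0.16,0.8,0],[0,0,-0.001]]
    - [[0.18,0.91,0],[0,0,-0.001]]
    - [[0.18,0.943,0],[0,0,-0.001]]
    - [[0.18,0.943,0.04],[0,0,-0.001]]
    - [[0.18,0.943,0.08],[0,0,-0.001]]
    - [[0.18,0.943,0.08],[0,0,-0.001]]
    - [[0.18,0.943,0.08],[0,0,-0.001]]

```text
clock: 25.25
tcp_pos: [0.5028, -0.2153, 0.2005]
orientation: [-3.135, 0.207, 0.0]
contact_force: [0.5, 0.5, -2.0]
grip_width: 0.0212
gripper_force: 50.0
```

```bash
python3 slot.py .035 .1285
```

```text
clock 25.25 tcp [ 0.5028 -0.2153  0.2005] yaw -7.56 width 0.0212 -> shift [-0.     0.006  0.288] turn [-0.0001  0.      0.0011]
```

apply_moves:
  rows:
    - [[0,0.006,0],[0,0,0.001]]
    - [[0,0.006,0.03],[0,0,0.001]]
    - [[0,0.006,0.07],[0,0,0.001]]
    - [[0,0.006,0.12],[0,0,0.001]]
    - [[0,0.006,0.17],[0,0,0.001]]
    - [[0,0.006,0.21],[0,0,0.001]]
    - [[0,0.006,0.25],[0,0,0.001]]
    - [[0,0.006,0.27],[0,0,0.001]]
    - [[0,0.006,0.28],[0,0,0.001]]
    - [[0,0.006,0.28],[0,0,0.001]]

```text
clock: 26.5
tcp_pos: [0.5025, -0.2176, 0.1306]
orientation: [3.134, -0.214, 0.0]
contact_force: [-0.4, -0.1, -3.2]
grip_width: 0.0211
gripper_force: 50.0
```

```bash
python3 slot.py .035 .128
```

```text
clock 26.5 tcp [ 0.5025 -0.2176  0.1306] yaw -7.81 width 0.0211 -> shift [-0.    -0.003  0.011] turn [ 0.     -0.0001 -0.0003]
```

apply_moves:
  rows:
    - [[0,-0.001,0.004],[0,0,0]]
    - [[0,-0.002,0.008],[0,0,0]]
    - [[0,-0.002,0.011],[0,0,0]]
    - [[0,-0.002,0.012],[0,0,0]]
    - [[0,-0.002,0.012],[0,0,0]]

```text
clock: 27.12
tcp_pos: [0.5028, -0.2172, 0.1286]
orientation: [3.134, -0.214, 0.001]
contact_force: [-3.5, 1.0, 6.1]
grip_width: 0.0212
gripper_force: 51.3
```

Seated (+6 N). Release, rise, go to mould 1.

apply_moves:
  rows:
    - [[0,0,0],[0,0,0]]
    - [[0,0,0],[0,0,0]]
    - [[0,0,0],[0,0,0]]
    - [[0,0,0],[0,0,0]]
    - [[0,0,-0.1],[0,0,0]]
    - [[0,0,-0.25],[0,0,0]]
    - [[0,0,-0.3],[0,0,0]]
    - [[0,0,-0.3],[0,0,0]]
  jaw: 0.2

```text
clock: 28.12
tcp_pos: [0.5028, -0.2172, 0.2029]
orientation: [3.134, -0.214, 0.002]
contact_force: [-0.2, -0.3, -0.4]
grip_width: 0.0512
gripper_force: 0.0
```

apply_moves:
  rows:
    - [[-0.12,-1.0,0],[0,0,0.012]]
    - [[-0.12,-1.0,0],[0,0,0.012]]
    - [[-0.12,-1.0,0],[0,0,0.012]]
    - [[-0.12,-1.0,0],[0,0,0.012]]
    - [[-0.12,-1.0,0],[0,0,0.012]]

```text
clock: 28.75
tcp_pos: [0.5056, 0.0405, 0.2013]
orientation: [-3.129, 0.258, 0.003]
contact_force: [0.5, 0.7, -1.2]
grip_width: 0.0514
gripper_force: 0.0
```

apply_moves:
  rows:
    - [[-0.1,-0.9,0],[0,0,0.012]]
    - [[-0.1,-0.9,0],[0,0,0.012]]
    - [[-0.1,-0.9,0],[0,0,0.012]]
    - [[-0.1,-0.9,0],[0,0,0.012]]
    - [[-0.1,-0.9,0],[0,0,0.012]]
    - [[-0.1,-0.9,0],[0,0,0.012]]

```text
clock: 29.5
tcp_pos: [0.5209, 0.2586, 0.2011]
orientation: [3.122, -0.334, -0.003]
contact_force: [0.1, -0.5, 0.0]
grip_width: 0.0511
gripper_force: 0.0
```

```bash
python3 - <<'E'
from h import *
go(.5233,.3405,.2,-12)
E
```

```text
clock 29.5 tcp [0.5209 0.2586 0.2011] yaw -12.2 width 0.0511 -> shift [-0.06  -0.322  0.004] turn [ 0.0008  0.0004 -0.0011]
```

apply_moves:
  rows:
    - [[-0.03,-0.16,0],[0,0,-0.001]]
    - [[-0.06,-0.322,0],[0,0,-0.001]]
    - [[-0.06,-0.322,0.05],[0,0,-0.001]]
    - [[-0.06,-0.322,0.1],[0,0,-0.001]]
    - [[-0.06,-0.322,0.1],[0,0,-0.001]]
    - [[-0.06,-0.322,0.1],[0,0,-0.001]]

```text
clock: 30.25
tcp_pos: [0.5238, 0.3411, 0.1776]
orientation: [3.124, -0.33, 0.0]
contact_force: [-1.1, -0.4, -0.3]
grip_width: 0.0514
gripper_force: 0.0
```

```bash
python3 - <<'E'
from h import *
go(.5233,.3405,.1275,-12)
c=save("wrist_8"); x=c["frame"][80:480,100:500,::-1]; cv2.imwrite("pics/crop8.png",cv2.resize(x,None,fx=1.5,fy=1.5))
E
```

```text
clock 30.25 tcp [0.5238 0.3411 0.1776] yaw -12.05 width 0.0514 -> shift [-0.001  0.003  0.2  ] turn [ 0.0002 -0.0001 -0.0003]
```

View pics/crop8.png

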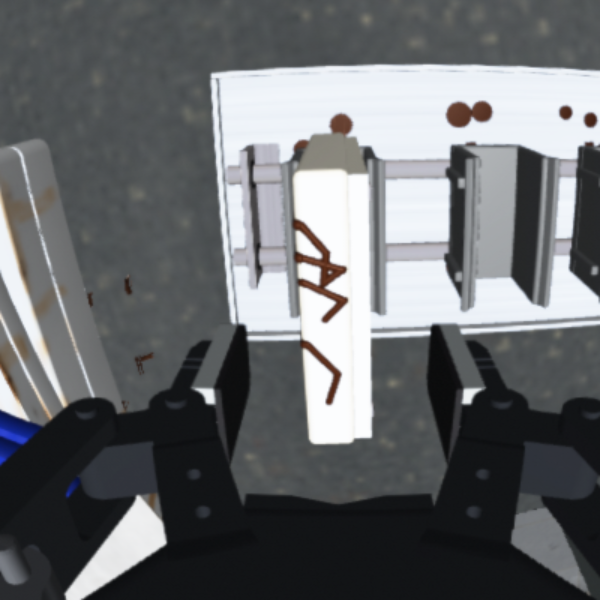

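The 96 mm mould (crop x 295–372) is centred between the pads. Descend and grip.

apply_moves:
  rows:
    - [[-0.002,0.001,0.06],[0,0,0]]
    - [[-0.002,0.001,0.13],[0,0,0]]
    - [[-0.002,0.001,0.18],[0,0,0]]
    - [[-0.002,0.001,0.197],[0,0,0]]
    - [[-0.002,0.001,0.197],[0,0,0]]

```text
clock: 30.92
tcp_pos: [0.5225, 0.3424, 0.1279]
orientation: [3.124, -0.327, -0.001]
contact_force: [-0.2, -0.7, 1.6]
grip_width: 0.0514
gripper_force: 0.0
```

apply_moves:
  rows:
    - [[0,0,0],[0,0,0]]
    - [[0,0,0],[0,0,0]]
    - [[0,0,0],[0,0,0]]
    - [[0,0,0],[0,0,0]]
    - [[0,0,0],[0,0,0]]
  jaw: -1

```text
clock: 31.55
tcp_pos: [0.5231, 0.3427, 0.129]
orientation: [-3.124, 0.327, -0.002]
contact_force: [0.3, 0.3, 6.1]
grip_width: 0.0213
gripper_force: 50.2
```

apply_moves:
  rows:
    - [[0,0,-0.05],[0,0,0]]
    - [[0,0,-0.15],[0,0,0]]
    - [[0,0,-0.28],[0,0,0]]
    - [[0,0,-0.37],[0,0,0]]
    - [[0.02,0.15,-0.37],[0,0,-0.01]]
    - [[0.04,0.35,-0.37],[0,0,-0.022]]
    - [[0.06,0.55,-0.37],[0,0,-0.022]]
    - [[0.1,0.75,-0.37],[0,0,-0.022]]
    - [[0.1,0.97,-0.37],[0,0,-0.022]]
    - [[0.1,0.97,-0.37],[0,0,-0.022]]

```text
clock: 32.8
tcp_pos: [0.4959, 0.0945, 0.2206]
orientation: [3.13, -0.23, -0.002]
contact_force: [-0.8, 0.2, -1.6]
grip_width: 0.0212
gripper_force: 49.5
```

```bash
python3 slot.py .105 .22
```

```text
clock 32.8 tcp [0.4959 0.0945 0.2206] yaw -8.42 width 0.0212 -> shift [0.205 0.948 0.005] turn [ 0.0011  0.0004 -0.0037]
```

apply_moves:
  rows:
    - [[0.04,0.2,0],[0,0,-0.001]]
    - [[0.08,0.42,0],[0,0,-0.002]]
    - [[0.12,0.62,0],[0,0,-0.002]]
    - [[0.16,0.8,0],[0,0,-0.002]]
    - [[0.195,0.92,0],[0,0,-0.002]]
    - [[0.195,0.966,0],[0,0,-0.002]]
    - [[0.195,0.966,0.04],[0,0,-0.002]]
    - [[0.195,0.966,0.08],[0,0,-0.002]]
    - [[0.195,0.966,0.08],[0,0,-0.002]]
    - [[0.195,0.966,0.08],[0,0,-0.002]]

```text
clock: 34.05
tcp_pos: [0.5118, -0.1452, 0.2008]
orientation: [-3.135, 0.207, 0.0]
contact_force: [-0.2, 0.6, -1.9]
grip_width: 0.0213
gripper_force: 49.5
```

```bash
python3 slot.py .105 .1285
```

```text
clock 34.05 tcp [ 0.5118 -0.1452  0.2008] yaw -7.54 width 0.0213 -> shift [0.002 0.009 0.289] turn [-0.0001  0.      0.0011]
```

apply_moves:
  rows:
    - [[0.002,0.006,0],[0,0,0.001]]
    - [[0.002,0.006,0.03],[0,0,0.001]]
    - [[0.002,0.006,0.07],[0,0,0.001]]
    - [[0.002,0.006,0.12],[0,0,0.001]]
    - [[0.002,0.006,0.17],[0,0,0.001]]
    - [[0.002,0.006,0.21],[0,0,0.001]]
    - [[0.002,0.006,0.25],[0,0,0.001]]
    - [[0.002,0.006,0.27],[0,0,0.001]]
    - [[0.002,0.006,0.28],[0,0,0.001]]
    - [[0.002,0.006,0.28],[0,0,0.001]]

```text
clock: 35.3
tcp_pos: [0.5121, -0.1476, 0.1309]
orientation: [3.134, -0.214, 0.0]
contact_force: [-0.2, 0.1, -1.4]
grip_width: 0.0219
gripper_force: 49.5
```

```bash
python3 slot.py .105 .1285
```

```text
clock 35.3 tcp [ 0.5121 -0.1476  0.1309] yaw -7.81 width 0.0219 -> shift [-0.001 -0.     0.009] turn [ 0.     -0.0001 -0.0003]
```

apply_moves:
  rows:
    - [[0,0,0.004],[0,0,0]]
    - [[0,0,0.008],[0,0,0]]
    - [[0,0,0.01],[0,0,0]]
    - [[0,0,0.012],[0,0,0]]
    - [[0,0,0.012],[0,0,0]]

```text
clock: 35.92
tcp_pos: [0.5123, -0.1476, 0.1288]
orientation: [3.134, -0.214, 0.001]
contact_force: [-2.7, 0.8, 8.2]
grip_width: 0.0213
gripper_force: 50.9
```

Seated (+8 N). Release, rise, pull back for a full look.

apply_moves:
  rows:
    - [[0,0,0],[0,0,0]]
    - [[0,0,0],[0,0,0]]
    - [[0,0,0],[0,0,0]]
    - [[0,0,0],[0,0,0]]
    - [[0,0,-0.1],[0,0,0]]
    - [[0,0,-0.25],[0,0,0]]
    - [[0,0,-0.45],[0,0,0]]
    - [[-0.1,0.2,-0.6],[0,0,0]]
    - [[-0.2,0.4,-0.6],[0,0,0]]
    - [[-0.25,0.4,-0.6],[0,0,0]]
  jaw: 0.2

```text
clock: 37.17
tcp_pos: [0.434, -0.2425, 0.2783]
orientation: [3.131, -0.226, 0.0]
contact_force: [0.9, -0.1, 0.1]
grip_width: 0.0509
gripper_force: 0.0
```

```bash
python3 - <<'E'
from h import *
import pickle
c=save("wrist_9"); pickle.dump(c,open("c9.pkl","wb")); s=telemetry.get_obs(); print(s["tcp_pos"],c["origin"],abs(s["qvel"]).max())
E
```

```text
[ 0.43344266 -0.23986871  0.27774602] [ 0.5082751  -0.25299008  0.39523759] 0.050334126121461244
```

View pics/wrist_9.png

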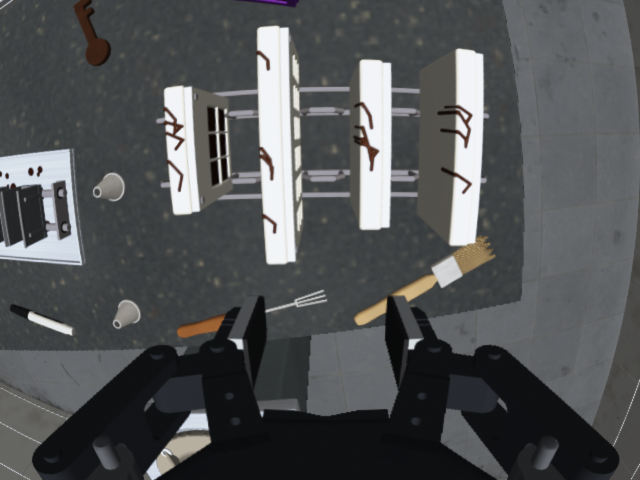

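All four stand in the slots in order 96/174/122/148, tops at about (178,150), (275,145), (372,145), (465,147). Quick numeric check.

```bash
python3 - <<'E'
from h import *
import pickle
c=pickle.load(open("c9.pkl","rb"))
M=[[(165,88),(190,87),(173,213),(194,212)],[(258,28),(290,28),(266,264),(296,262)],[(361,61),(390,63),(360,229),(388,228)],[(456,50),(483,53),(450,243),(475,244)]]
a=np.radians(-7.75);A=np.array([[np.cos(a),np.sin(a)],[-np.sin(a),np.cos(a)]])
for m in M:
    P=np.array([onz(c,p,.138,True)[:2] for p in m]); d=(P[0]+P[1]-P[2]-P[3])/2
    print((A@(P.mean(0)-[.4978,-.2515])).round(4),"yaw",np.degrees(np.arctan2(d[1],d[0])).round(1))
print(telemetry.get_obs()["contact_force"])
E
```

```text
[0.0018 0.1047] yaw -8.3
[0.0005 0.0333] yaw -7.5
[ 0.0006 -0.0354] yaw -7.8
[ 0.0012 -0.1045] yaw -7.7
[-1.79893004  0.9970267   0.06850396]
```

All within about 2 mm and upright. Handing in.

```bash
python3 -c "
from bench import job
print(job.hand_in())"
```

```text
the job is handed in; nothing more can be done
None
```

All four moulds stand upright in the wire rack in their original left-to-right order (96, 174, 122, 148 mm), each within about 2 mm of its slot centre on a last camera check, and the job is handed in after about 37 s of the 106 s; the hand-in gave no verdict.

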